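Set the water valve two turns open and hold it

TASK

Take the red sleeve handle out of the blue crate and fit it over the upright stud on the blue valve wheel, all the way down. With the handle, close the valve (clockwise seen from above) until it reaches its stop, then back it off exactly two turns (counterclockwise) and finish still gripping the handle there, on its stud, so the setting can be locked. Leave the other parts in the crate and the steel bowl alone.

Things in the scene. Friction and masses are not known exactly. Their poses are not given: they have to be found in the camera images.
- handle_mid (a point): Centre (half-way up) of the loose red sleeve handle: a straight plastic tube standing upright in the crate, open at both ends, 30 mm outside diameter, 16 mm bore, 70 mm high, about 0.1 kg. z points up along the tube.
- handle_foot (a point): Centre of the lower end of the red handle's bore, 35 mm below handle_mid.
- stud_foot (a point): Foot of the steel stud on the blue valve wheel: the stud's axis, at the flat top of its round 36 mm boss (90 mm above the work surface). The stud is upright, 13 mm in diameter and 38 mm high, its last 8 mm tapering to 5 mm. It stands 50 mm from the wheel's axis and goes round with the wheel. The fully fitted handle stands on the boss (foot of handle at stud_foot) and turns freely on the stud, so the hand can keep its yaw while it carries the handle round the circle.
- valve_axis (a point): Point on the vertical axis of the valve wheel, 90 mm above the work surface, level with stud_foot. The wheel's rim is 124 mm across, its top face 88 to 90 mm above the work surface, the top of the hub 96 mm; nothing on the valve but the stud is higher.
- valve: Brass valve fixed on a steel base plate 200 x 100 x 8 mm, its origin under the wheel's axis on the work surface, z up, x along the plate. A red strip on the plate lies on the +x side: when the valve is fully closed the stud is over it (stud in the direction of +x from the axis).
- wheel (a joint): Turn of the valve wheel in rad: 0 is fully closed against the hard stop; it grows counterclockwise seen from above as the valve opens (6.283 per turn, it counts on past a turn). The stud lies at that angle from the valve's +x, counterclockwise. Starts half a turn to one and a quarter turns open; the other end stop is at 16.5. Stiff packing: about 0.18 N m to turn (some 4 N at the stud) and it stays where it is left.
- crate: Blue open crate, fixed, 250 x 250 mm outside, 45 mm high, walls and floor 5 mm; origin in the middle of its underside, on the work surface. Four parts stand in it, one in each quarter, about 45 mm from the middle along the crate's x and y, about 90 mm apart; which is where changes.
- nozzle: Steel piping nozzle, a cone 38 mm across and 55 mm high standing in the crate, origin under its centre. Leave alone.
- coupling: Brass hose coupling, stepped cylinder 38 mm across and 50 mm high standing in the crate, origin under its centre. Leave alone.
- jar: Small closed jar, 38 mm across and 60 mm high standing in the crate, origin under its centre. Leave alone.
- bowl: Small open steel bowl, 100 mm across and 50 mm high, on the work surface beyond the crate and valve, origin under its centre. Leave alone.

How it is judged:
By the outcome, as a careful person would: the job done as asked, in the order asked, and still so for the second after the job is handed in, while the arm keeps its last pose, push and grip.
It also fails if it takes over 72 s, if anything falls off the work surface, if the arm or the gripper's body presses on something with over 40 N, if the wrist force passes 120 N, or if a joint passes its speed limit or range.

ROBOT

A 6-joint arm with a two-finger parallel gripper is mounted at the origin on the work surface. World frame = base frame: x ahead of the robot, y to its left, z up, the work surface at z = 0. Lengths are in m, angles in rad, forces in N, time in s.
With the tool pointing down it reaches from about 0.3 to 0.775 m from the base axis. Payload 14.6 kg.
Tool frame: the origin (TCP) lies at the very end of the fingers, on their centre line; the grasp point (between the pads) lies 19 mm behind it; z points along the fingers, y is the line along which they close (so a half turn about z gives the same grasp; the last joint's range is limited). The gripper opens to 94 mm and grips with 3 to 60 N. Pads are 16 mm wide; open, the fingers measure 119 mm over their backs; the gripper's body (75 mm by 177 mm) begins 78 mm behind the grasp point.
Start: joints at [-1.407, 0.3, 1.521, -0, 1.321, -0.067], TCP at [0.126, -0.535, 0.205] pointing down, gripper open.
Joint ranges: [-3.03, 3.03], [-0.79, 2.21], [0.23, 2.52], [-1.04, 4.18], [0, 3.07], [-2.55, 2.55]. Speed limits (rad/s): [2.22, 2.22, 2.57, 3.14, 3.14, 3.14].

INTERFACE

Orientations are given as [roll, pitch, yaw] about the fixed x, y, z axes, in that order (R = Rz(yaw) Ry(pitch) Rx(roll)).
In Python, from station import telemetry, cams, hand_in, nets gives the robot as it stands.
- The arm moves only by the tool move_arm, never from a script. Its argument "increments" is a list of rows, each a list of 4 numbers: the shift along the tool's x, y, z in m, then the turn about the tool's z in rad. In form: [[tx, ty, tz, roll], ...]. A call has 1 to 20 rows; each row shifts and turns the commanded pose from where the row before left it, along the tool's axes as they then stand; what a row does not reach is not made up. A row lasts 1/8 s, in which the tool goes at most 62.5 mm and 10.7 degrees, less where a joint would pass 70% of its speed; a pose out of reach is approached as far as the arm can. A call is refused whole if a number of a shift passes 0.0625 or a number of a turn 0.188, either way. A call with a gripper value outside its range is refused whole. "grip" is the opening, from 0 (shut) to 1 (fully open), set as the call begins (left out, the last holds). The fingers move at their own pace and stop on an object; "force" is the grip in N (left out, the last holds). Time passes only in rows, so rows that do not move let the fingers close. It gives the time, the measured TCP pose, the force, the opening and the grip force at its end, in the units of the state.
- telemetry.get_obs(): the state, without advancing time (a new reading comes with each control period).
- cams.camera(name): name is "side" or "top"; returns the picture (480x640x3 uint8, blue, green, red); there is no depth.
- cams.camera_model(name): a dict with "intrinsics" (3x3 intrinsics, pixels), "k1" (the pictures are not rectified: a ray, as slopes to the right and down, at radius r is drawn at 1 + k1 r^2 times it, then the intrinsics apply), "xyz" and "attitude" of the camera in the world. Camera axes: x right, y up, looking along -z (the intrinsics and any distortion apply to the point x, -y, -z); pixel columns grow to the right and rows downward; lengths in m; the calibration is good to about 2 mm. A picture is of the moment at which its call begins. camera_model takes no time and is no camera call.
- hand_in(): hands the job in; it is judged then, once.
Trained networks look in the newest picture that a camera, given by its name, has taken for a name from the list of things; names that differ only in an ending like _2 or _b are one class to them, and where a whole thing is asked for, a point or a joint stands for the part that bears it (a point fixed in the world has none). Each returns a list of dicts, best first, with "conf" (0 to 1); they miss things now and then, are a little off and sometimes report something else, mostly with a low value. They report only what shows in the picture. A call takes as long as a camera call.
- nets.search_frame(camera, query): "extent" ([left, top, right, bottom] in pixels, round what is visible of it).
- nets.mark_of(camera, query): "centre" ([column, row] in pixels: a listed point, or the origin of a listed thing).
The state is a dict: "time_s": time; "qpos": joint angles; "joint_vel": joint speeds; "tau": joint torques, N m; "ee_pos": TCP position; "eef_rot": TCP orientation; "force": force on the tool from outside, world axes, zero at the start; "moment": the same for the moment, N m; "grip_width": finger opening in m; "grip_force": force on a finger pad.
Only numpy, scipy, OpenCV 4.12 (cv2) and the standard library are available. Lean on these libraries where they do the work, as an engineer would, in place of code of your own. Each camera call takes 0.05 s, during which the arm holds its last target. There are 200 camera calls.

## Working session

There is one attempt and no reset: what is moved stays moved. The work goes in short steps, Python scripts to look and compute and a tool call to move; the robot and the scene stay as the last step left them, time stands still between calls to the robot, and variables do not carry over. Pictures are saved under pics/ and viewed, at most 10 in all, crops included, and the job is handed in when it is done.

Besides the shell and the picture viewer there is one more tool, called after "Call:" by a JSON object that holds its "op" and its "data", one argument or row to a line. move_arm: Moves the arm, as the interface text tells. Its arguments: {"type":"object","properties":{"increments":{"type":"array"},"grip":{"type":"number"},"force":{"type":"number"}},"required":["increments"]}

```bash
mkdir -p pics; cat > h.py <<'E'
import numpy as np, cv2
from scipy.spatial.transform import Rotation as R
from station import telemetry, cams, hand_in, nets
def ray(cam,px):
    m=cams.camera_model(cam); K=np.array(m["intrinsics"]); k1=m["k1"]
    p=cv2.undistortPoints(np.array([[px]],float),K,np.array([k1,0,0,0,0.]))[0,0]
    a=np.array(m["attitude"]); Rm=a if a.shape==(3,3) else R.from_euler('xyz',a).as_matrix()
    return np.array(m["xyz"],float), Rm@np.array([p[0],-p[1],-1])
def at_z(cam,px,z):
    o,d=ray(cam,px); return o+d*(z-o[2])/d[2]
def tri(px1,px2):
    o1,d1=ray("side",px1);o2,d2=ray("top",px2)
    s=np.linalg.lstsq(np.c_[d1,-d2],o2-o1,rcond=None)[0]
    a=o1+s[0]*d1;b=o2+s[1]*d2; return (a+b)/2,np.linalg.norm(a-b)
def proj(cam,P):
    m=cams.camera_model(cam); K=np.array(m["intrinsics"]); a=np.array(m["attitude"]); Rm=a if a.shape==(3,3) else R.from_euler('xyz',a).as_matrix()
    p=Rm.T@(np.array(P)-m["xyz"]); x,y=p[0]/-p[2],-p[1]/-p[2]; f=1+m["k1"]*(x*x+y*y)
    return (K@[x*f,y*f,1])[:2]
E
cat > a.py <<'E'
from h import *
np.set_printoptions(precision=4,suppress=True)
for c in("side","top"):
    cv2.imwrite(f"pics/{c}0.png",cams.camera(c)); print(cams.camera_model(c))
    for q in("handle_mid","handle_foot","stud_foot","valve_axis","valve","crate","nozzle","coupling","jar","bowl"):
        r=nets.mark_of(c,q)[:2]
        print(c,q,[(np.round(x["centre"],1),round(x["conf"],2)) for x in r])
o=telemetry.get_obs();print(o)
E
python3 a.py
```

```text
{'intrinsics': array([[551.0158,   0.    , 329.82  ],
       [  0.    , 551.0158, 238.6981],
       [  0.    ,   0.    ,   1.    ]]), 'k1': -0.15471052681592978, 'xyz': array([0.4179, 0.6733, 0.7013]), 'attitude': array([ 0.7973, -0.0077, -2.8955])}
side handle_mid [(array([288.8, 375.6]), 0.85)]
side handle_foot []
side stud_foot [(array([390.3, 145.3]), 0.95)]
side valve_axis [(array([381.5, 155.6]), 0.86)]
side valve [(array([377.8, 192.7]), 0.58)]
side crate [(array([324.4, 372.4]), 0.88)]
side nozzle [(array([299.8, 339.4]), 0.55)]
side coupling [(array([352. , 345.3]), 0.75)]
side jar [(array([361.1, 392.6]), 0.62), (array([289.7, 377. ]), 0.42)]
side bowl [(array([245.2, 226.8]), 0.68)]
{'intrinsics': array([[521.5321,   0.    , 315.9332],
       [  0.    , 521.5321, 241.6163],
       [  0.    ,   0.    ,   1.    ]]), 'k1': -0.11186581328094157, 'xyz': array([0.397 , 0.0521, 1.0683]), 'attitude': array([ 0.188 , -0.0034, -1.5783])}
top handle_mid [(array([194.1, 255.5]), 0.62)]
top handle_foot [(array([198. , 262.1]), 0.71)]
top stud_foot [(array([455.5, 275.8]), 0.65)]
top valve_axis [(array([434.3, 273.1]), 0.69)]
top valve [(array([426.6, 274.9]), 0.55)]
top crate [(array([224.9, 277.3]), 0.86)]
top nozzle [(array([242.4, 253.5]), 0.57)]
top coupling [(array([246.1, 292.4]), 0.81)]
top jar [(array([202.2, 305.3]), 0.55)]
top bowl [(array([339.1, 175.6]), 0.64)]
{'time_s': 1.1, 'qpos': array([-1.4066,  0.2999,  1.521 ,  0.    ,  1.3207, -0.0666]), 'joint_vel': array([ 0.0001, -0.0005, -0.0007,  0.0011, -0.0006, -0.0008]), 'tau': array([ -0.0035, -53.1672, -35.2919,   0.0708,   0.0213,   0.    ]), 'ee_pos': array([ 0.1258, -0.5354,  0.2054]), 'eef_rot': array([-3.1415, -0.    ,  0.2308]), 'force': array([-0.1423,  1.2347,  0.5791]), 'moment': array([ 0.0128, -0.0104, -0.0099]), 'grip_force': 0.0, 'grip_width': 0.09397796760499112}
```

```bash
cat > b.py <<'E'
from h import *
np.set_printoptions(precision=4,suppress=True)
D=dict(handle_mid=([288.8,375.6],[194.1,255.5],.04),stud_foot=([390.3,145.3],[455.5,275.8],.09),axis=([381.5,155.6],[434.3,273.1],.09),valve=([377.8,192.7],[426.6,274.9],0),crate=([324.4,372.4],[224.9,277.3],0),nozzle=([299.8,339.4],[242.4,253.5],.005),coupling=([352,345.3],[246.1,292.4],.005),jar=([361.1,392.6],[202.2,305.3],.005),bowl=([245.2,226.8],[339.1,175.6],0))
for k,(s,t,z) in D.items():print(k,*tri(s,t),"sz",at_z("side",s,z),"tz",at_z("top",t,z))
E
python3 b.py
```

```text
handle_mid [0.5663 0.292  0.0403] 0.0008946500574896444 sz [0.5668 0.2918 0.04  ] tz [0.5659 0.292  0.04  ]
stud_foot [ 0.5154 -0.2183  0.0884] 0.0004429774714718704 sz [ 0.5154 -0.216   0.09  ] tz [ 0.515  -0.2178  0.09  ]
axis [ 0.5232 -0.177   0.0903] 0.005278886356015323 sz [ 0.526  -0.1778  0.09  ] tz [ 0.5206 -0.1772  0.09  ]
valve [ 0.5284 -0.1831 -0.0055] 0.0014293311454062535 sz [ 0.5268 -0.1764  0.    ] tz [ 0.5284 -0.1819  0.    ]
crate [ 0.5292  0.2388 -0.019 ] 0.000924542933248651 sz [0.5268 0.2503 0.    ] tz [0.5265 0.2355 0.    ]
nozzle [ 0.5777  0.2006 -0.0029] 0.0022981281374015827 sz [0.5771 0.2059 0.005 ] tz [0.5753 0.1994 0.005 ]
coupling [ 0.4968  0.1915 -0.0025] 0.0028797291870395233 sz [0.4974 0.1966 0.005 ] tz [0.4946 0.1904 0.005 ]
jar [0.4672 0.2781 0.0141] 0.0015182126625596613 sz [0.4671 0.2729 0.005 ] tz [0.4685 0.2801 0.005 ]
bowl [ 0.7408 -0.0029  0.0129] 0.002446775008891557 sz [ 0.7482 -0.0157  0.    ] tz [ 0.7438 -0.0037  0.    ]
```

View pics/top0.png

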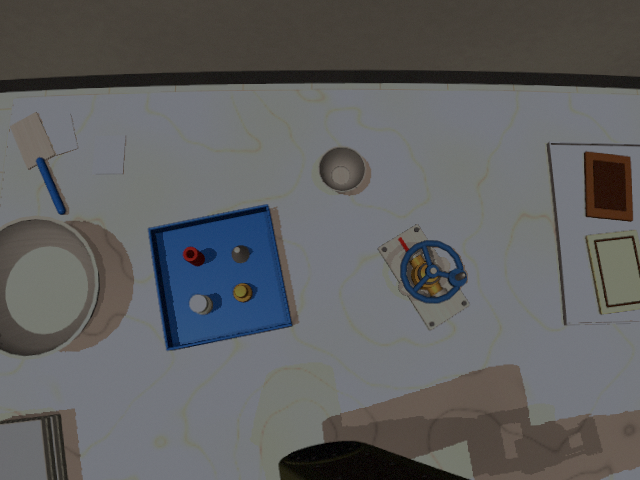

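View pics/side0.png

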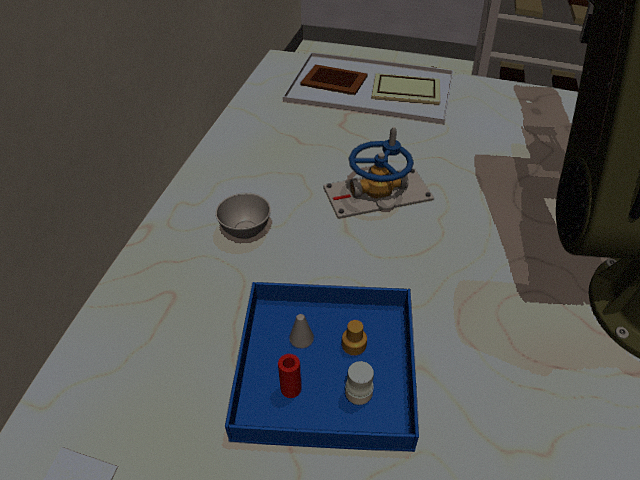

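Both pictures agree with the networks. In the top view the red sleeve is at (194,256), the stud at (461,277) and the red strip at (403,243). Crate wall and other parts leave room for a partly open hand at yaw 0.

Call:
{"op": "move_arm", "data": {
  "increments": [
    [0,0,0,0.115],
    [0,0,0,0.116],
    [0.018,-0.034,0,0],
    [0.018,-0.034,0,0],
    [0.018,-0.034,0,0],
    [0.018,-0.034,0,0],
    [0.018,-0.034,0,0],
    [0.018,-0.034,0,0],
    [0.018,-0.034,0,0],
    [0.018,-0.034,0,0],
    [0.018,-0.034,0,0],
    [0.018,-0.034,0,0],
    [0.018,-0.034,0,0],
    [0.018,-0.034,0,0],
    [0.018,-0.034,0,0],
    [0.018,-0.034,0,0],
    [0.018,-0.034,0,0],
    [0.018,-0.034,0,0],
    [0.018,-0.034,0,0],
    [0.018,-0.034,0,0]
  ],
  "grip": 0.6,
  "force": 40
}}

```text
time_s: 3.6
ee_pos: [0.4504, 0.0778, 0.2056]
eef_rot: [3.142, -0.0, -0.0]
force: [1.1, -0.4, 0.3]
grip_width: 0.0563
grip_force: 0.0
```

```bash
cat > c.py <<'E'
from h import *
np.set_printoptions(precision=4,suppress=True)
P=[at_z("top",p,.008) for p in([385,248],[417,228],[464,303],[432,324])]
Q=[at_z("side",p,.008) for p in([328,191],[341,211],[430,194],[412,171])]
for S in(P,Q):
    print(np.array(S)[:,:2],np.mean(S,0))
d=(P[0]+P[1]-P[2]-P[3]);print(np.degrees(np.arctan2(d[1],d[0])))
d=(Q[0]+Q[1]-Q[2]-Q[3]);print(np.degrees(np.arctan2(d[1],d[0])))
for c in("top","side"):
    im=cv2.imread(f"pics/{c}0.png"); x,y=(400,215) if c=="top" else (310,110)
    cv2.imwrite(f"pics/{c}c.png",cv2.resize(im[y:y+120,x-30:x+130],None,fx=5,fy=5,interpolation=cv2.INTER_CUBIC))
E
python3 c.py
```

```text
[[ 0.5843 -0.0958]
 [ 0.6262 -0.1645]
 [ 0.4687 -0.2552]
 [ 0.4271 -0.187 ]] [ 0.5265 -0.1756  0.008 ]
[[ 0.622  -0.1467]
 [ 0.5834 -0.095 ]
 [ 0.4243 -0.1895]
 [ 0.4694 -0.2548]] [ 0.5248 -0.1715  0.008 ]
30.032371815500543
33.01464329788852
```

View pics/topc.png

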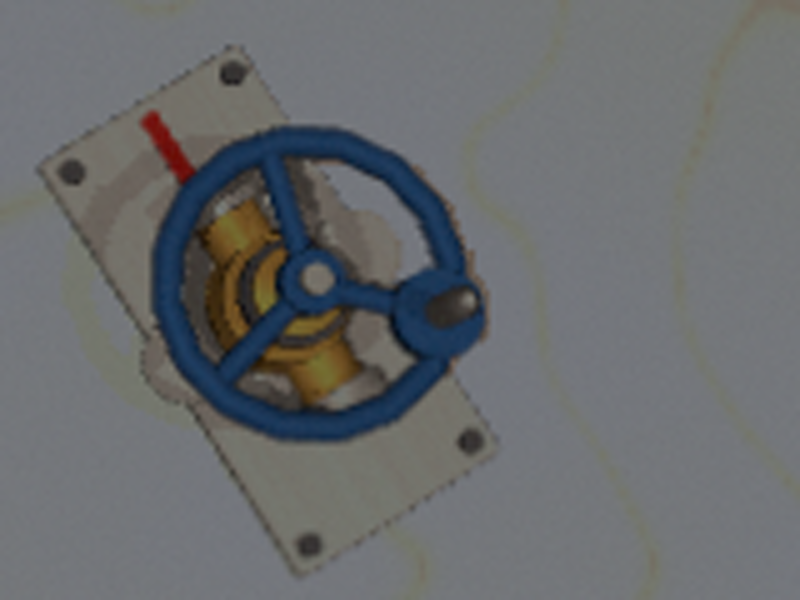

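View pics/sidec.png

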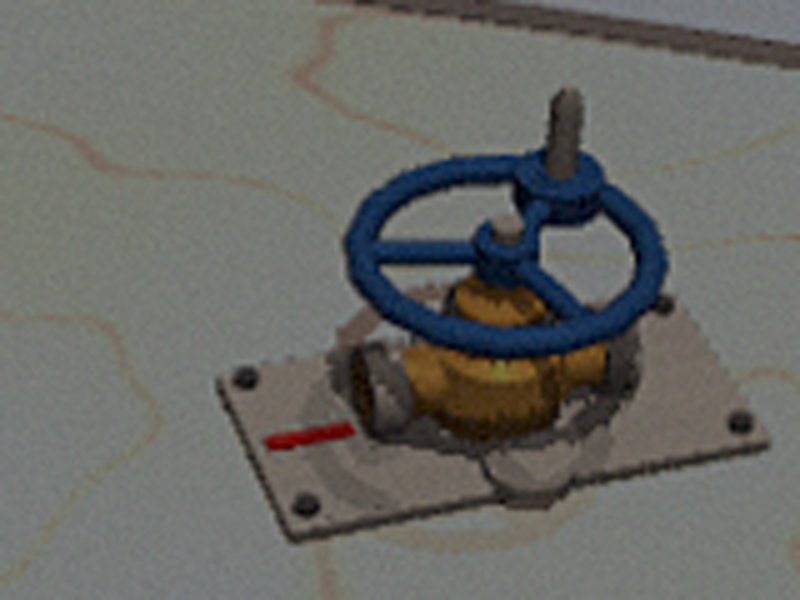

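The crops show the stud tip at top px (462.6,274.6) and side px (393.2,128.0). The rim centre is at top px (431.8,271.4), and the strip points about 31° in world.

```bash
cat > d.py <<'E'
from h import *
np.set_printoptions(precision=4,suppress=True)
P=[at_z("top",p,.008) for p in([384,249],[416,229.2],[463.6,302.8],[431.4,323.6])]
Q=[at_z("side",[280+a/5-.4,110+b/5-.4],.008) for a,b in([245,378],[306,504],[740,422],[664,305])]
for S in(P,Q):
    d=S[0]+S[1]-S[2]-S[3]; print(np.mean(S,0),np.degrees(np.arctan2(d[1],d[0])))
print("strip",[at_z("top",[370+a/5-.4,215+b/5-.4],.009) for a,b in([150,115],[186,180])],[at_z("side",[280+a/5-.4,110+b/5-.4],.009) for a,b in([267,442],[353,430])])
print("rim",at_z("top",[431.8,271.4],.089)," hub",at_z("top",[433.2,270.6],.096),at_z("side",[280+506/5-.4,110+228/5-.4],.096))
print("tip",tri([393.2,128.5],[462.4,274.8]),at_z("top",[462.4,274.8],.127),at_z("side",[393.2,128.5],.127))
print("foot",at_z("top",[457,277.2],.09),at_z("side",[392,144.8],.09))
for z in(.005,.075):print(at_z("top",[198,262.1],z))
E
python3 d.py
```

```text
[ 0.5257 -0.174   0.008 ] 30.826694202736693
[ 0.5268 -0.1765  0.008 ] 30.446752723570302
strip [array([ 0.6058, -0.1269,  0.009 ]), array([ 0.5783, -0.1409,  0.009 ])] [array([ 0.607 , -0.1272,  0.009 ]), array([ 0.5762, -0.1428,  0.009 ])]
rim [ 0.5241 -0.1727  0.089 ]  hub [ 0.5247 -0.1739  0.096 ] [ 0.5264 -0.1704  0.096 ]
tip (array([ 0.513 , -0.221 ,  0.1257]), np.float64(0.0010798697833837878)) [ 0.5123 -0.2206  0.127 ] [ 0.5133 -0.219   0.127 ]
foot [ 0.5123 -0.2206  0.09  ] [ 0.5125 -0.2185  0.09  ]
[0.5578 0.2915 0.005 ]
[0.5472 0.2757 0.075 ]
```

Call:
{"op": "move_arm", "data": {
  "increments": [
    [0.0193,-0.0357,0,0],
    [0.0193,-0.0357,0,0],
    [0.0193,-0.0357,0,0],
    [0.0193,-0.0357,0,0],
    [0.0193,-0.0357,0,0],
    [0.0193,-0.0357,0,0],
    [0,0,0.04,0],
    [0,0,0.04,0],
    [0,0,0,0]
  ]
}}

```text
time_s: 4.72
ee_pos: [0.5645, 0.2902, 0.1227]
eef_rot: [3.139, 0.005, -0.0]
force: [0.2, 0.9, 0.4]
grip_width: 0.0563
grip_force: 0.0
```

```bash
cat > e.py <<'E'
from h import *
np.set_printoptions(precision=4,suppress=True)
def red(c,im):
    h=cv2.cvtColor(im,cv2.COLOR_BGR2HSV); m=((h[...,0]<8)|(h[...,0]>172))&(h[...,1]>150)&(h[...,2]>60)
    n,l,s,cc=cv2.connectedComponentsWithStats(m.astype(np.uint8)); i=1+np.argmax(s[1:,4]); return s[i],cc[i]
C=[]
for c in("side","top"):
    for im in (cv2.imread(f"pics/{c}0.png"),cams.camera(c)): print(c,red(c,im)); 
from scipy.optimize import least_squares
# fit tube silhouette extents in initial pictures
def ext(c,x,y):
    t=np.linspace(0,2*np.pi,60); p=np.array([proj(c,[x+.015*np.cos(a),y+.015*np.sin(a),z]) for a in t for z in(.005,.075)])
    return np.r_[p.min(0),p.max(0)]
ob={c:(lambda s:np.r_[s[0]-.5,s[1]-.5,s[0]+s[2]-.5,s[1]+s[3]-.5])(red(c,cv2.imread(f"pics/{c}0.png"))[0]) for c in("side","top")}
for cs in(["side"],["top"],["side","top"]):
    r=least_squares(lambda v:np.concatenate([ext(c,*v)-ob[c] for c in cs]),[.566,.292]);print(cs,r.x,r.fun)
print(nets.mark_of("side","handle_mid")[:1])
E
python3 e.py
```

```text
side (array([278, 354,  22,  44, 626], dtype=int32), array([289.1182, 374.401 ]))
side (array([278, 355,  23,  43, 727], dtype=int32), array([290.0206, 377.0605]))
top (array([183, 247,  15,  15, 116], dtype=int32), array([190.1379, 253.6638]))
top (array([399, 238,  10,  14,  48], dtype=int32), array([403.3125, 244.1667]))
['side'] [0.5664 0.2923] [-1.0586 -0.8117  1.1324  0.764 ]
['top'] [0.5682 0.2994] [-3.8072 -2.6546  4.0342  2.7648]Traceback (most recent call last):
  File "e.py", line 16, in <module>
    r=least_squares(lambda v:np.concatenate([ext(c,*v)-ob[c] for c in cs]),[.566,.292]);print(cs,r.x,r.fun)
    return func(*args, **kwargs)
    vector_fun = VectorFunction(
        fun_wrapped,
    ...<6 lines>...
        workers=workers
    )
    self.J, dct = approx_derivative(
                  ~~~~~~~~~~~~~~~~~^
        self.fun_wrapped, self.x, f0=self.f, **finite_diff_options
        ^^^^^^^^^^^^^^^^^^^^^^^^^^^^^^^^^^^^^^^^^^^^^^^^^^^^^^^^^^
    )
    ^
    J, _nfev = _dense_difference(fun_wrapped, x0, f0, h,
               ~~~~~~~~~~~~~~~~~^^^^^^^^^^^^^^^^^^^^^^^^
        
[... 524 characters left out ...]
^^^^^^^^^^^^^^^^^^^^
  File "e.py", line 16, in <lambda>
    r=least_squares(lambda v:np.concatenate([ext(c,*v)-ob[c] for c in cs]),[.566,.292]);print(cs,r.x,r.fun)
                                             ~~~^^^^^^
  File "e.py", line 12, in ext
    t=np.linspace(0,2*np.pi,60); p=np.array([proj(c,[x+.015*np.cos(a),y+.015*np.sin(a),z]) for a in t for z in(.005,.075)])
                                             ~~~~^^^^^^^^^^^^^^^^^^^^^^^^^^^^^^^^^^^^^^^^^
  File "h.py", line 16, in proj
    m=cams.camera_model(cam); K=np.array(m["intrinsics"]); a=np.array(m["attitude"]); Rm=a if a.shape==(3,3) else R.from_euler('xyz',a).as_matrix()
ValueError: time passes only in moves, steps and waits
```

Call:
{"op": "move_arm", "data": {
  "increments": [
    [0.001,-0.001,0.02,0],
    [0,0,0.02,0],
    [0,0,0.02,0],
    [0,0,0.02,0],
    [0,0,0.01,0],
    [0,0,0,0],
    [0,0,0,0]
  ]
}}

```text
time_s: 5.7
ee_pos: [0.5672, 0.2919, 0.0362]
eef_rot: [-3.141, -0.001, -0.0]
force: [-0.2, 0.3, 0.9]
grip_width: 0.0566
grip_force: 0.0
```

Call:
{"op": "move_arm", "data": {
  "increments": [
    [0,0,0,0],
    [0,0,0,0],
    [0,0,0,0],
    [0,0,0,0],
    [0,0,0,0]
  ],
  "grip": 0,
  "force": 40
}}

```text
time_s: 6.32
ee_pos: [0.5669, 0.2917, 0.0356]
eef_rot: [-3.141, -0.0, -0.0]
force: [-0.1, -0.5, 1.4]
grip_width: 0.0292
grip_force: 40.0
```

Call:
{"op": "move_arm", "data": {
  "increments": [
    [0,0,-0.02,0],
    [0,0,-0.035,0],
    [0,0,-0.035,0],
    [0,0,-0.035,0],
    [-0.0034,0.02,-0.035,0],
    [-0.0034,0.035,0,0],
    [-0.0034,0.035,0,0],
    [-0.0034,0.035,0,0],
    [-0.0034,0.035,0,0],
    [-0.0034,0.035,0,0],
    [-0.0034,0.035,0,0],
    [-0.0034,0.035,0,0],
    [-0.0034,0.035,0,0],
    [-0.0034,0.035,0,0],
    [-0.0034,0.035,0,0],
    [-0.0034,0.035,0,0],
    [-0.0034,0.035,0,0],
    [-0.0034,0.035,0,0],
    [-0.0034,0.025,0,0],
    [-0.0034,0.012,0,0]
  ]
}}

```text
time_s: 8.82
ee_pos: [0.512, -0.2213, 0.1964]
eef_rot: [3.141, -0.001, -0.001]
force: [0.3, -0.3, -1.6]
grip_width: 0.0289
grip_force: 40.0
```

Call:
{"op": "move_arm", "data": {
  "increments": [
    [0,0,0,0],
    [0,0,0,0]
  ]
}}

```text
time_s: 9.07
ee_pos: [0.5124, -0.2195, 0.1957]
eef_rot: [-3.142, -0.0, 0.0]
force: [0.7, -0.0, -0.8]
grip_width: 0.0289
grip_force: 40.0
```

```bash
cat > f.py <<'E'
from h import *
np.set_printoptions(precision=4,suppress=True)
ims={c:cams.camera(c) for c in("side","top")}
o=telemetry.get_obs();p=o["ee_pos"];print(p,o["eef_rot"],o["force"],o["grip_width"])
for c in ims:
    for q,z in(("handle_mid",p[2]+.0045),("handle_foot",p[2]-.0306),("stud_foot",.09)):
        r=nets.mark_of(c,q)[:1]
        if r: print(c,q,r[0]["centre"],r[0]["conf"],at_z(c,r[0]["centre"],z))
    print(c,proj(c,[p[0],p[1],p[2]-.0306]))
a=ims["side"][60:200,300:480]; b=ims["top"][210:350,390:570]
cv2.imwrite("pics/f.png",cv2.resize(np.vstack([a,b]),None,fx=2.1,fy=2.1)) if 0 else cv2.imwrite("pics/f.png",cv2.resize(np.hstack([a,b]),None,fx=2.2,fy=2.2,interpolation=cv2.INTER_CUBIC))
E
python3 f.py
```

```text
[ 0.5125 -0.2195  0.1956] [-3.1416 -0.0001  0.0008] [ 0.209  -0.3052 -0.9256] 0.028843605564661798
side handle_mid [396.0, 93.8] 0.61 [ 0.5145 -0.2214  0.2001]
side handle_foot [397.5, 93.0] 0.68 [ 0.5189 -0.288   0.165 ]
side stud_foot [392.4, 143.4] 0.59 [ 0.5125 -0.2235  0.09  ]
side [395.3476 111.1247]
top stud_foot [455.9, 277.5] 0.96 [ 0.5118 -0.2184  0.09  ]
top [467.7638 271.9908]
```

View pics/f.png

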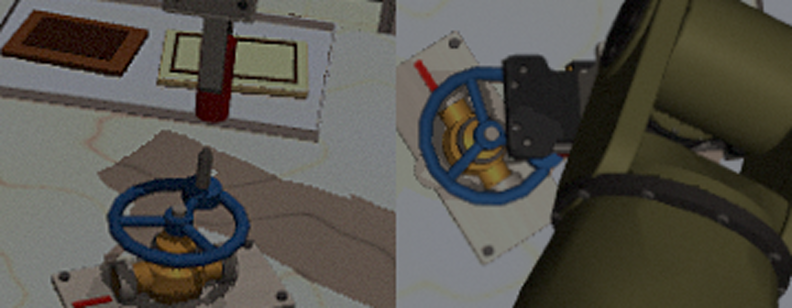

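The side view shows the handle foot at about (396.5,110.5), nearly over the stud tip at (393,128). I'll measure its column more precisely.

```bash
cat > g.py <<'E'
from h import *
np.set_printoptions(precision=4,suppress=True)
im=cams.camera("side").astype(int); p=telemetry.get_obs()["ee_pos"]
R_=im[...,2]-np.maximum(im[...,0],im[...,1])
for y in range(92,118,2):
    xs=np.where(R_[y,380:412]>35)[0]; print(y,(xs.min()+380,xs.max()+380) if len(xs) else None)
t=np.linspace(0,6.28,80)
for z in(p[2]-.0306,p[2]-.0106):
    q=np.array([proj("side",[p[0]+.015*np.cos(a),p[1]+.015*np.sin(a),z]) for a in t]);print("pred",q.min(0),q.max(0))
# stud
for z in(.09,.1,.11,.12,.128):
    q=np.array([proj("side",[.5125+.0065*np.cos(a),-.2195+.0065*np.sin(a),z]) for a in t]);print("stud pred",z,q.min(0),q.max(0))
g=cv2.cvtColor(im.astype(np.uint8),cv2.COLOR_BGR2GRAY)
for y in(129,132,135,138,141): print(y,g[y,384:404])
E
python3 g.py
```

```text
92 (np.int64(403), np.int64(404))
94 (np.int64(402), np.int64(404))
96 (np.int64(402), np.int64(404))
98 (np.int64(402), np.int64(404))
100 (np.int64(402), np.int64(404))
102 (np.int64(391), np.int64(404))
104 (np.int64(391), np.int64(404))
106 (np.int64(390), np.int64(403))
108 (np.int64(390), np.int64(403))
110 (np.int64(390), np.int64(403))
112 (np.int64(390), np.int64(403))
114 (np.int64(393), np.int64(401))
116 None
pred [387.407  106.8603] [403.5473 115.3108]
pred [388.2153  97.5094] [404.559  105.8424]
stud pred 0.09 [388.7301 142.6246] [395.4097 146.4425]
stud pred 0.1 [389.1321 138.3506] [395.8528 142.1512]
stud pred 0.11 [389.5378 134.0261] [396.3001 137.8086]
stud pred 0.12 [389.9473 129.6507] [396.7515 133.414 ]
stud pred 0.128 [390.2776 126.1132] [397.1156 129.8604]
129 [ 81  85  85  85  82  88  69  31  40  48  41  47  68  81  81  80  91  89
 102 130]
132 [80 81 83 83 85 87 25 25 40 44 44 38 60 87 84 85 82 88 85 83]
135 [82 79 79 86 85 67 29 37 41 37 43 40 67 85 82 83 81 88 82 82]
138 [ 85  84  87  85  84  54  36  38  37  38  37  61 110 132 127  78  83  86
  88  78]
141 [31 10 16 23 11 24 41 47 34 39 32 39 46 44 57 91 86 80 81 86]
```

Call:
{"op": "move_arm", "data": {
  "increments": [
    [0.0005,0.0007,0.01,0],
    [0,0,0.015,0],
    [0,0,0.01,0],
    [0,0,0.006,0],
    [0,0,0.006,0],
    [0,0,0.004,0],
    [0,0,0,0]
  ]
}}

```text
time_s: 10.4
ee_pos: [0.5131, -0.2217, 0.1445]
eef_rot: [3.14, -0.001, -0.0]
force: [2.4, -5.9, -2.5]
grip_width: 0.0291
grip_force: 40.0
```

Call:
{"op": "move_arm", "data": {
  "increments": [
    [0.0005,0.0015,0,0],
    [0.0003,0.001,0,0],
    [0,0,0,0]
  ]
}}

```text
time_s: 10.78
ee_pos: [0.5135, -0.2234, 0.1443]
eef_rot: [-3.141, 0.0, -0.0]
force: [-0.3, 0.5, 0.1]
grip_width: 0.0288
grip_force: 40.0
```

Call:
{"op": "move_arm", "data": {
  "increments": [
    [0,0,0.006,0],
    [0,0,0.006,0],
    [0,0,0.006,0],
    [0,0,0.003,0],
    [0,0,0,0],
    [0,0,0,0]
  ]
}}

```text
time_s: 11.52
ee_pos: [0.5137, -0.2235, 0.1236]
eef_rot: [3.141, -0.0, -0.0]
force: [0.1, 0.4, -0.3]
grip_width: 0.0289
grip_force: 40.0
```

Call:
{"op": "move_arm", "data": {
  "increments": [
    [0,0,0.002,0],
    [0,0,0.0015,0],
    [0,0,0,0],
    [0,0,0,0]
  ]
}}

```text
time_s: 12.02
ee_pos: [0.5137, -0.2236, 0.1206]
eef_rot: [3.141, -0.001, -0.0]
force: [-2.6, 0.9, 5.1]
grip_width: 0.0292
grip_force: 40.0
```

```bash
cat > arc.py <<'E'
import numpy as np,sys
# arc.py px py cx cy r delta n : rows (tool axes, yaw 0) from p onto circle; angles from p
px,py,cx,cy,r,d,n=map(float,sys.argv[1:8]); a=np.arctan2(py-cy,px-cx); p=np.array([px,py]);out=[]
for i in range(1,int(n)+1):
    q=np.array([cx+r*np.cos(a+d*i),cy+r*np.sin(a+d*i)]); s=np.round(q-p,4); p=p+s; out.append([float(s[0]),float(-s[1]),0,0])
print(np.degrees(a),out,p,np.degrees(a+d*n))
E
python3 arc.py .5137 -.2236 .5255 -.174 .0505 -.2 19
```

```text
-103.38208601853707 [[-0.0094, -0.0038, 0, 0], [-0.0087, -0.0051, 0, 0], [-0.0075, -0.0068, 0, 0], [-0.006, -0.0081, 0, 0], [-0.0043, -0.0091, 0, 0], [-0.0023, -0.0098, 0, 0], [-0.0004, -0.0101, 0, 0], [0.0016, -0.0099, 0, 0], [0.0036, -0.0094, 0, 0], [0.0054, -0.0086, 0, 0], [0.007, -0.0073, 0, 0], [0.0082, -0.0057, 0, 0], [0.0093, -0.004, 0, 0], [0.0099, -0.0021, 0, 0], [0.01, -0.0001, 0, 0], [0.0099, 0.0019, 0, 0], [0.0094, 0.0039, 0, 0], [0.0083, 0.0056, 0, 0], [0.0071, 0.0072, 0, 0]] [ 0.5648 -0.1423] -321.1060481682499
```

Call:
{"op": "move_arm", "data": {
  "increments": [
    [-0.0094,-0.0038,0,0],
    [-0.0087,-0.0051,0,0],
    [-0.0075,-0.0068,0,0],
    [-0.006,-0.0081,0,0],
    [-0.0043,-0.0091,0,0],
    [-0.0023,-0.0098,0,0],
    [0,0,0,0]
  ]
}}

```text
time_s: 12.9
ee_pos: [0.476, -0.1802, 0.1206]
eef_rot: [3.142, -0.002, 0.0]
force: [4.9, 4.1, 4.1]
grip_width: 0.0292
grip_force: 40.0
```

Call:
{"op": "move_arm", "data": {
  "increments": [
    [-0.0004,-0.0101,0,0],
    [0.0016,-0.0099,0,0],
    [0.0036,-0.0094,0,0],
    [0.0054,-0.0086,0,0],
    [0.007,-0.0073,0,0],
    [0,0,0,0]
  ]
}}

```text
time_s: 13.65
ee_pos: [0.4937, -0.1359, 0.1206]
eef_rot: [3.14, -0.003, 0.0]
force: [6.8, -3.2, 3.1]
grip_width: 0.0286
grip_force: 40.0
```

```bash
python3 - <<'E'
import numpy as np
from scipy.optimize import least_squares
P=np.array([[.4772,-.1792],[.4951,-.1365],[.5137,-.2231]])
r=least_squares(lambda c:np.hypot(*(P-c).T)-.05,[.5255,-.174],x_scale=.01,ftol=1e-14,xtol=1e-14);print(r.x,r.fun)
E
python3 arc.py .4926 -.1357 .5265 -.1745 .05 -.18 10
```

```text
[ 0.52704014 -0.17493551] [ 2.22467844e-05 -2.53952894e-05 -2.22348319e-05]
131.14408052862632 [[0.0083, -0.0041, 0, 0], [0.0081, -0.0039, 0, 0], [0.0086, -0.0024, 0, 0], [0.009, -0.0008, 0, 0], [0.0089, 0.0008, 0, 0], [0.0087, 0.0024, 0, 0], [0.0081, 0.004, 0, 0], [0.0072, 0.0053, 0, 0], [0.0062, 0.0065, 0, 0], [0.0049, 0.0075, 0, 0]] [ 0.5706 -0.151 ] 28.011677405078146
```

```bash
python3 arc.py .4926 -.1357 .527 -.175 .05 -.18 9; python3 arc.py .5662 -.1439 .527 -.175 .05 -.06 4
```

```text
131.19624501061125 [[0.0087, -0.0036, 0, 0], [0.0081, -0.0039, 0, 0], [0.0087, -0.0024, 0, 0], [0.0089, -0.0008, 0, 0], [0.009, 0.0008, 0, 0], [0.0087, 0.0024, 0, 0], [0.008, 0.0039, 0, 0], [0.0073, 0.0053, 0, 0], [0.0062, 0.0066, 0, 0]] [ 0.5662 -0.144 ] 38.377082199417885
38.42733601741179 [[0.0018, 0.0024, 0, 0], [0.0016, 0.0025, 0, 0], [0.0015, 0.0026, 0, 0], [0.0013, 0.0027, 0, 0]] [ 0.5724 -0.1541] 24.67634893427203
```

Call:
{"op": "move_arm", "data": {
  "increments": [
    [0.0087,-0.0036,0,0],
    [0.0081,-0.0039,0,0],
    [0.0087,-0.0024,0,0],
    [0.0089,-0.0008,0,0],
    [0.009,0.0008,0,0],
    [0.0087,0.0024,0,0],
    [0.008,0.0039,0,0],
    [0.0073,0.0053,0,0],
    [0.0062,0.0066,0,0],
    [0,0,0,0]
  ]
}}

```text
time_s: 14.9
ee_pos: [0.5668, -0.144, 0.1205]
eef_rot: [-3.142, -0.001, -0.0]
force: [1.4, 1.0, 6.9]
grip_width: 0.029
grip_force: 40.0
```

Call:
{"op": "move_arm", "data": {
  "increments": [
    [0.0018,0.0024,0,0],
    [0,0,0,0],
    [0.0016,0.0025,0,0],
    [0,0,0,0],
    [0,0,0,0]
  ]
}}

```text
time_s: 15.52
ee_pos: [0.5697, -0.1483, 0.1205]
eef_rot: [-3.141, -0.0, -0.0]
force: [-0.3, 3.1, 7.6]
grip_width: 0.0288
grip_force: 40.0
```

Call:
{"op": "move_arm", "data": {
  "increments": [
    [0.0015,0.0026,0,0],
    [0,0,0,0],
    [0,0,0,0],
    [0,0,0,0]
  ]
}}

```text
time_s: 16.02
ee_pos: [0.5712, -0.151, 0.1205]
eef_rot: [-3.141, -0.0, -0.0]
force: [-1.1, 3.4, 7.9]
grip_width: 0.029
grip_force: 40.0
```

Call:
{"op": "move_arm", "data": {
  "increments": [
    [0.0006,0.0013,0,0],
    [0,0,0,0],
    [0,0,0,0],
    [0,0,0,0]
  ]
}}

```text
time_s: 16.52
ee_pos: [0.5714, -0.1513, 0.1205]
eef_rot: [-3.139, 0.001, 0.0]
force: [-3.8, 9.2, 10.1]
grip_width: 0.0289
grip_force: 40.0
```

Call:
{"op": "move_arm", "data": {
  "increments": [
    [0.0006,0.0013,0,0],
    [0,0,0,0],
    [0,0,0,0],
    [0,0,0,0]
  ]
}}

```text
time_s: 17.02
ee_pos: [0.5716, -0.1515, 0.1205]
eef_rot: [-3.137, 0.002, 0.0]
force: [-9.3, 16.5, 13.0]
grip_width: 0.029
grip_force: 40.0
```

```bash
python3 arc.py .5723 -.1541 .527 -.175 .05 .2 60 | sed 's/, 0, 0\]/,0,0]/g'
```

```text
24.767119320177464 [[-0.005, -0.0086,0,0], [-0.0066, -0.0075,0,0], [-0.0081, -0.0059,0,0], [-0.009, -0.0043,0,0], [-0.0097, -0.0023,0,0], [-0.01, -0.0004,0,0], [-0.0098, 0.0016,0,0], [-0.0094, 0.0035,0,0], [-0.0084, 0.0053,0,0], [-0.0072, 0.0069,0,0], [-0.0058, 0.0082,0,0], [-0.0039, 0.0092,0,0], [-0.0021, 0.0097,0,0], [-0.0001, 0.01,0,0], [0.0019, 0.0098,0,0], [0.0038, 0.0093,0,0], [0.0056, 0.0083,0,0], [0.0071, 0.007,0,0], [0.0083, 0.0054,0,0], [0.0093, 0.0038,0,0], [0.0098, 0.0017,0,0], [0.01, -0.0002,0,0], [0.0097, -0.0021,0,0], [0.0091, -0.0041,0,0], [0.0082, -0.0058,0,0], [0.0068, -0.0073,0,0], [0.0052, -0.0085,0,0], [0.0034, -0.0094,0,0], [0.0015, -0.0099,0,0], [-0.0005, -0.0099,0,0], [-0.0024, -0.0097,0,0], [-0.0043, -0.009,0,0], [-0.0061, -0.0079,0,0], [-0.0075, -0.0066,0,0], [-0.0086, -0.005,0,0], [-0.0095, -0.0032,0,0], [-0.0099, -0.0012,0,0], [-0.01, 0.0008,0,0], [-0.0096, 0.0027,0,0], [-0.0088, 0.0046,0,0], [-0.0078, 0.0063,0,0], [-0.0064, 0.0077,0,0], [-0.0047, 0.0088,0,0], [-0.0029, 0.0095,0,0], [-0.0009, 0.01,0,0], [0.0011, 0.0099,0,0], [0.003, 0.0095,0,0], [0.0048, 0.0087,0,0], [0.0065, 0.0076,0,0], [0.0079, 0.0062,0,0], [0.0089, 0.0044,0,0], [0.0097, 0.0026,0,0], [0.0099, 0.0007,0,0], [0.0099, -0.0014,0,0], [0.0094, -0.0033,0,0], [0.0086, -0.0051,0,0], [0.0074, -0.0067,0,0], [0.0059, -0.008,0,0], [0.0042, -0.0091,0,0], [0.0024, -0.0097,0,0]] [ 0.5766 -0.1817] 712.3164734771653
```

Call:
{"op": "move_arm", "data": {
  "increments": [
    [-0.005,-0.0086,0,0],
    [-0.0066,-0.0075,0,0],
    [-0.0081,-0.0059,0,0],
    [-0.009,-0.0043,0,0],
    [-0.0097,-0.0023,0,0],
    [-0.01,-0.0004,0,0],
    [-0.0098,0.0016,0,0],
    [-0.0094,0.0035,0,0],
    [-0.0084,0.0053,0,0],
    [-0.0072,0.0069,0,0],
    [-0.0058,0.0082,0,0],
    [-0.0039,0.0092,0,0],
    [-0.0021,0.0097,0,0],
    [-0.0001,0.01,0,0],
    [0.0019,0.0098,0,0],
    [0.0038,0.0093,0,0],
    [0.0056,0.0083,0,0],
    [0.0071,0.007,0,0],
    [0.0083,0.0054,0,0],
    [0.0093,0.0038,0,0]
  ]
}}

```text
time_s: 19.52
ee_pos: [0.5128, -0.2232, 0.1205]
eef_rot: [3.142, 0.001, -0.0]
force: [-6.2, 1.7, 10.6]
grip_width: 0.0289
grip_force: 40.0
```

Call:
{"op": "move_arm", "data": {
  "increments": [
    [0.0098,0.0017,0,0],
    [0.01,-0.0002,0,0],
    [0.0097,-0.0021,0,0],
    [0.0091,-0.0041,0,0],
    [0.0082,-0.0058,0,0],
    [0.0068,-0.0073,0,0],
    [0.0052,-0.0085,0,0],
    [0.0034,-0.0094,0,0],
    [0.0015,-0.0099,0,0],
    [-0.0005,-0.0099,0,0],
    [-0.0024,-0.0097,0,0],
    [-0.0043,-0.009,0,0],
    [-0.0061,-0.0079,0,0],
    [-0.0075,-0.0066,0,0],
    [-0.0086,-0.005,0,0],
    [-0.0095,-0.0032,0,0],
    [-0.0099,-0.0012,0,0],
    [-0.01,0.0008,0,0],
    [-0.0096,0.0027,0,0],
    [-0.0088,0.0046,0,0]
  ]
}}

```text
time_s: 22.02
ee_pos: [0.5, -0.1327, 0.1205]
eef_rot: [-3.141, -0.002, -0.0]
force: [4.6, 2.2, 4.7]
grip_width: 0.029
grip_force: 40.0
```

Call:
{"op": "move_arm", "data": {
  "increments": [
    [-0.0078,0.0063,0,0],
    [-0.0064,0.0077,0,0],
    [-0.0047,0.0088,0,0],
    [-0.0029,0.0095,0,0],
    [-0.0009,0.01,0,0],
    [0.0011,0.0099,0,0],
    [0.003,0.0095,0,0],
    [0.0048,0.0087,0,0],
    [0.0065,0.0076,0,0],
    [0.0079,0.0062,0,0],
    [0.0089,0.0044,0,0],
    [0.0097,0.0026,0,0],
    [0.0099,0.0007,0,0],
    [0.0099,-0.0014,0,0],
    [0.0094,-0.0033,0,0],
    [0.0086,-0.0051,0,0],
    [0.0074,-0.0067,0,0],
    [0.0059,-0.008,0,0],
    [0.0042,-0.0091,0,0],
    [0.0024,-0.0097,0,0]
  ]
}}

```text
time_s: 24.52
ee_pos: [0.577, -0.1823, 0.1206]
eef_rot: [3.14, -0.001, -0.0]
force: [2.0, -5.6, 4.8]
grip_width: 0.0291
grip_force: 40.0
```

```bash
python3 arc.py .5766 -.1817 .527 -.175 .05 .1 5;python3 arc.py .5736 -.1567 .527 -.175 .05 .03 7
```

```text
-7.692985645093676 [[0.0004, -0.005, 0, 0], [-0.0001, -0.005, 0, 0], [-0.0006, -0.0049, 0, 0], [-0.0011, -0.0049, 0, 0], [-0.0015, -0.0048, 0, 0]] [ 0.5737 -0.1571] 20.954904111447483
21.44012783109893 [[-0.0006, -0.0014, 0, 0], [-0.0006, -0.0013, 0, 0], [-0.0007, -0.0014, 0, 0], [-0.0007, -0.0013, 0, 0], [-0.0007, -0.0013, 0, 0], [-0.0008, -0.0013, 0, 0], [-0.0008, -0.0013, 0, 0]] [ 0.5687 -0.1474] 33.47224152884622
```

Call:
{"op": "move_arm", "data": {
  "increments": [
    [0.0004,-0.005,0,0],
    [-0.0001,-0.005,0,0],
    [-0.0006,-0.0049,0,0],
    [-0.0011,-0.0049,0,0],
    [-0.0015,-0.0048,0,0],
    [-0.0006,-0.0014,0,0],
    [-0.0006,-0.0013,0,0],
    [0,0,0,0],
    [0,0,0,0]
  ]
}}

```text
time_s: 25.65
ee_pos: [0.5728, -0.1547, 0.1206]
eef_rot: [3.141, -0.001, -0.0]
force: [0.9, -2.5, 6.0]
grip_width: 0.029
grip_force: 40.0
```

Call:
{"op": "move_arm", "data": {
  "increments": [
    [-0.0007,-0.0014,0,0],
    [-0.0007,-0.0013,0,0],
    [0,0,0,0],
    [0,0,0,0],
    [0,0,0,0]
  ]
}}

```text
time_s: 26.28
ee_pos: [0.5715, -0.1519, 0.1206]
eef_rot: [3.141, -0.002, -0.0]
force: [2.1, -2.7, 4.9]
grip_width: 0.0289
grip_force: 40.0
```

Call:
{"op": "move_arm", "data": {
  "increments": [
    [-0.0007,-0.0013,0,0],
    [-0.0008,-0.0013,0,0],
    [-0.0003,-0.0005,0,0],
    [0,0,0,0],
    [0,0,0,0],
    [0,0,0,0]
  ]
}}

```text
time_s: 27.02
ee_pos: [0.5698, -0.1488, 0.1206]
eef_rot: [3.141, -0.002, -0.0]
force: [2.2, -2.3, 4.8]
grip_width: 0.029
grip_force: 40.0
```

Call:
{"op": "move_arm", "data": {
  "increments": [
    [0.0007,0.0011,0,0],
    [0.0007,0.0011,0,0],
    [0,0,0,0],
    [0,0,0,0],
    [0,0,0,0]
  ]
}}

```text
time_s: 27.65
ee_pos: [0.5707, -0.1502, 0.1205]
eef_rot: [-3.141, -0.0, -0.0]
force: [-0.5, 2.5, 8.1]
grip_width: 0.0287
grip_force: 40.0
```

Call:
{"op": "move_arm", "data": {
  "increments": [
    [0.0002,0.0004,0,0],
    [0,0,0,0],
    [0,0,0,0]
  ]
}}

```text
time_s: 28.02
ee_pos: [0.5708, -0.1505, 0.1205]
eef_rot: [-3.141, -0.0, -0.0]
force: [-1.7, 3.2, 9.8]
grip_width: 0.0293
grip_force: 40.0
```

Call:
{"op": "move_arm", "data": {
  "increments": [
    [-0.0004,-0.0008,-0.0012,0],
    [0,0,0,0],
    [0,0,0,0]
  ]
}}

```text
time_s: 28.4
ee_pos: [0.5702, -0.1502, 0.1208]
eef_rot: [-3.141, 0.001, -0.0]
force: [0.0, 0.6, -1.3]
grip_width: 0.0288
grip_force: 40.0
```

Call:
{"op": "move_arm", "data": {
  "increments": [
    [0.0002,0.0003,0,0],
    [0,0,0,0],
    [0,0,0,0]
  ]
}}

```text
time_s: 28.78
ee_pos: [0.5707, -0.1505, 0.1211]
eef_rot: [-3.142, 0.0, -0.0]
force: [-0.2, 0.4, -1.0]
grip_width: 0.0289
grip_force: 40.0
```

Call:
{"op": "move_arm", "data": {
  "increments": [
    [0.0002,0.0003,0,0],
    [0,0,0,0],
    [0,0,0,0]
  ]
}}

```text
time_s: 29.15
ee_pos: [0.5709, -0.1508, 0.1212]
eef_rot: [-3.142, -0.0, -0.0]
force: [0.1, 0.3, -1.4]
grip_width: 0.0295
grip_force: 40.0
```

Call:
{"op": "move_arm", "data": {
  "increments": [
    [0.0002,0.0003,0,0],
    [0,0,0,0],
    [0,0,0,0]
  ]
}}

```text
time_s: 29.52
ee_pos: [0.5711, -0.1511, 0.1211]
eef_rot: [-3.142, 0.0, -0.0]
force: [0.2, 0.2, -1.0]
grip_width: 0.0287
grip_force: 40.0
```

Call:
{"op": "move_arm", "data": {
  "increments": [
    [0.0001,0.0003,0,0],
    [0,0,0,0],
    [0,0,0,0]
  ]
}}

```text
time_s: 29.9
ee_pos: [0.5712, -0.1514, 0.1211]
eef_rot: [-3.142, 0.0, -0.0]
force: [0.7, 0.5, -0.9]
grip_width: 0.0293
grip_force: 40.0
```

Call:
{"op": "move_arm", "data": {
  "increments": [
    [0.0001,0.0002,0,0],
    [0,0,0,0],
    [0,0,0,0]
  ]
}}

```text
time_s: 30.28
ee_pos: [0.5713, -0.1516, 0.1212]
eef_rot: [3.142, -0.0, -0.0]
force: [0.4, -0.2, -1.8]
grip_width: 0.0288
grip_force: 40.0
```

Call:
{"op": "move_arm", "data": {
  "increments": [
    [0.0001,0.0003,0,0],
    [0,0,0,0],
    [0,0,0,0]
  ]
}}

```text
time_s: 30.65
ee_pos: [0.5714, -0.1519, 0.1212]
eef_rot: [3.142, -0.0, -0.0]
force: [0.1, 0.9, 0.1]
grip_width: 0.0289
grip_force: 40.0
```

Call:
{"op": "move_arm", "data": {
  "increments": [
    [0.0002,0.0003,0,0],
    [0,0,0,0],
    [0,0,0,0]
  ]
}}

```text
time_s: 31.02
ee_pos: [0.5716, -0.1522, 0.1211]
eef_rot: [-3.142, 0.0, -0.0]
force: [1.0, 0.4, -0.7]
grip_width: 0.0288
grip_force: 40.0
```

Call:
{"op": "move_arm", "data": {
  "increments": [
    [0.0002,0.0003,0,0],
    [0,0,0,0],
    [0,0,0,0]
  ]
}}

```text
time_s: 31.4
ee_pos: [0.5718, -0.1524, 0.1211]
eef_rot: [-3.141, 0.0, -0.0]
force: [-0.5, 1.3, -1.1]
grip_width: 0.029
grip_force: 40.0
```

Call:
{"op": "move_arm", "data": {
  "increments": [
    [0.0002,0.0003,0,0],
    [0,0,0,0],
    [0,0,0,0]
  ]
}}

```text
time_s: 31.78
ee_pos: [0.5719, -0.1527, 0.1211]
eef_rot: [-3.141, 0.0, -0.0]
force: [-1.5, 3.7, -0.2]
grip_width: 0.0289
grip_force: 40.0
```

Call:
{"op": "move_arm", "data": {
  "increments": [
    [0.0002,0.0003,0,0],
    [0,0,0,0],
    [0,0,0,0]
  ]
}}

```text
time_s: 32.15
ee_pos: [0.5722, -0.1531, 0.1211]
eef_rot: [-3.142, 0.0, -0.0]
force: [-2.1, 2.5, -0.6]
grip_width: 0.029
grip_force: 40.0
```

Call:
{"op": "move_arm", "data": {
  "increments": [
    [-0.0007,-0.0012,0,0],
    [-0.0007,-0.0012,0,0],
    [-0.0007,-0.0012,0,0],
    [0,0,0,0],
    [0,0,0,0]
  ]
}}

```text
time_s: 32.78
ee_pos: [0.5702, -0.1497, 0.1213]
eef_rot: [3.141, -0.0, -0.0]
force: [2.0, -2.8, -1.0]
grip_width: 0.0289
grip_force: 40.0
```

Call:
{"op": "move_arm", "data": {
  "increments": [
    [-0.0003,-0.0005,0,0],
    [0,0,0,0],
    [0,0,0,0]
  ]
}}

```text
time_s: 33.15
ee_pos: [0.5699, -0.149, 0.1212]
eef_rot: [3.142, -0.0, -0.0]
force: [2.8, -4.2, -1.2]
grip_width: 0.0288
grip_force: 40.0
```

Call:
{"op": "move_arm", "data": {
  "increments": [
    [-0.0003,-0.0005,0,0],
    [0,0,0,0],
    [0,0,0,0]
  ]
}}

```text
time_s: 33.52
ee_pos: [0.5696, -0.1484, 0.1212]
eef_rot: [-3.142, -0.0, -0.0]
force: [3.4, -2.0, -1.6]
grip_width: 0.0288
grip_force: 40.0
```

Call:
{"op": "move_arm", "data": {
  "increments": [
    [-0.0003,-0.0005,0,0],
    [0,0,0,0],
    [0,0,0,0]
  ]
}}

```text
time_s: 33.9
ee_pos: [0.5693, -0.1479, 0.1212]
eef_rot: [-3.142, -0.0, -0.0]
force: [4.2, -2.1, 0.3]
grip_width: 0.0284
grip_force: 40.0
```

Call:
{"op": "move_arm", "data": {
  "increments": [
    [0.0007,0.0012,0,0],
    [0.0007,0.0012,0,0],
    [0,0,0,0],
    [0,0,0,0]
  ]
}}

```text
time_s: 34.4
ee_pos: [0.5705, -0.1504, 0.121]
eef_rot: [-3.141, 0.0, -0.0]
force: [-0.2, 0.5, -0.9]
grip_width: 0.0289
grip_force: 40.0
```

Call:
{"op": "move_arm", "data": {
  "increments": [
    [0.0005,0.0009,0,0],
    [0,0,0,0],
    [0,0,0,0]
  ]
}}

```text
time_s: 34.78
ee_pos: [0.571, -0.1511, 0.1211]
eef_rot: [-3.141, 0.0, -0.0]
force: [-1.6, 2.8, 0.6]
grip_width: 0.0289
grip_force: 40.0
```

Call:
{"op": "move_arm", "data": {
  "increments": [
    [0.0002,0.0004,0,0],
    [0,0,0,0],
    [0,0,0,0]
  ]
}}

```text
time_s: 35.15
ee_pos: [0.5713, -0.1516, 0.1211]
eef_rot: [-3.141, 0.0, -0.0]
force: [-0.8, 3.4, -0.6]
grip_width: 0.0289
grip_force: 40.0
```

Call:
{"op": "move_arm", "data": {
  "increments": [
    [-0.0007,-0.0012,0,0],
    [-0.0007,-0.0012,0,0],
    [-0.0005,-0.0009,0,0],
    [-0.0002,-0.0004,0,0],
    [0,0,0,0],
    [0,0,0,0]
  ]
}}

```text
time_s: 35.9
ee_pos: [0.5693, -0.1482, 0.1213]
eef_rot: [3.141, -0.0, -0.0]
force: [0.4, -3.8, -0.9]
grip_width: 0.0288
grip_force: 40.0
```

Call:
{"op": "move_arm", "data": {
  "increments": [
    [0.0006,0.0011,0,0],
    [0.0006,0.001,0,0],
    [0,0,0.0006,0],
    [0,0,0.0004,0],
    [0,0,0,0],
    [0,0,0,0],
    [0,0,0,0]
  ]
}}

```text
time_s: 36.78
ee_pos: [0.5705, -0.1501, 0.1206]
eef_rot: [3.142, -0.0, -0.0]
force: [-2.3, 1.0, 5.1]
grip_width: 0.0285
grip_force: 40.0
```

```bash
python3 - <<'E'
from h import *
im={c:cams.camera(c) for c in("side","top")}
a=im["side"][60:220,290:450]; b=im["top"][200:360,370:530]
cv2.imwrite("pics/z.png",cv2.resize(np.hstack([a,b]),None,fx=2.5,fy=2.5,interpolation=cv2.INTER_CUBIC))
E
```

```text
(no output)
```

View pics/z.png

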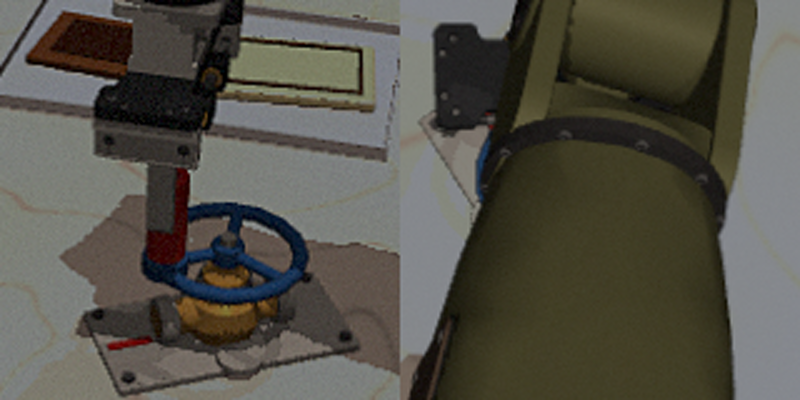

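The picture shows the handle seated on the boss at crop px (165,265), over the strip direction and still gripped. Forces are low, so I'm handing in.

```bash
python3 -c "
from station import hand_in
print(hand_in())"
```

```text
the job is handed in; nothing more can be done
None
```

I handed the job in at about 37 s: the handle is seated on the stud, the valve was closed to its stop and then backed off two turns (within about 1° by my contact checks), and the gripper still holds the handle; the verdict wasn't shown.

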